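# Turn the labelling kit's row round into the lipped tray rack

## Task

The packer on the other side of the table wants the labelling kit the other way round: move the jar, the dropper bottle, the date stamp and the silver weight from the wooden stand into the grey steel tray rack, one in each compartment, in reverse order, so that what stood farthest left on the stand (seen from the robot) stands in the compartment farthest right, and so on along the row. Lift each over the retaining lip, stand it upright on the floor of its compartment behind the lip, and let go.

Things in the scene. Friction and masses are not known exactly. Their poses are not given: they have to be found in the camera images.
- stand: Low wooden stand, fixed, 120 (x) by 344 (y) mm, rimless top 45 mm above the table, on which the four things start in a row. Origin: centre of its underside, on the table; x away from the robot (turned up to 0.2 rad), y to the robot's left. Four places at x = 0, y = +126, +42, -42, -126 mm.
- tray: Grey steel tray rack, fixed, 128 (x) by 340 (y) mm, left or right of the stand. Deck 30 mm above the table; lip all round and dividers, 4 mm thick, tops 52 mm above the table. Four compartments in a row, 120 (x) by 80 (y) mm inside, centres at x = 0, y = +126, +42, -42, -126 mm. Origin: centre of its underside, on the table; x away from the robot (turned up to 0.2 rad), y to its left.
- jar_mid (a point): Upright round jar of clear glass with a green label and a black cap, diameter 40 mm, height 105 mm, about 0.11 kg; tall, so best gripped in its upper third. The point is at its centre, half-way up (52.5 mm above its foot); z is up. Starts within a few mm of the middle of the green pad.
- ink_mid (a point): Upright slim amber dropper bottle with a black rubber top, about 0.07 kg: round body of diameter 32 mm up to 70 mm above its foot, collar of diameter 24 mm to 77 mm, dropper of diameter 13 mm above; height 102 mm; best gripped at 55 to 65 mm. The point is at its centre, half-way up (51.0 mm above its foot); z is up. Starts within a few mm of the middle of the yellow pad.
- stamp_mid (a point): Upright date stamp, about 0.11 kg: black body 36 (x) by 62 (y) mm up to 52 mm above its foot, red handle 34 (x) by 60 (y) mm from 69 to 91 mm on a narrow neck; rigid, the handle is fixed. Its y (long side) lies along the row within 0.2 rad. The point is at its centre, half-way up (45.5 mm above its foot); z is up. Starts within a few mm of the middle of the red pad.
- weight_mid (a point): Silver check weight, about 0.5 kg: round body of diameter 47 mm up to 43 mm above its foot, neck of diameter 20 mm to 48 mm, knob of diameter 29 mm above; height 60 mm; grip it high enough to clear the lip. (The smaller cream weight is not part of the job.) The point is at its centre, half-way up (30.0 mm above its foot); z is up. Starts within a few mm of the middle of the blue pad.
- pad_jar: Green pad, fixed on the stand, 104 (x) by 76 (y) by 3 mm, which marks the place where the jar starts. Origin: centre of its underside (on the stand's top); its top is 48 mm above the table. Stays there, so it still shows the starting order.
- pad_ink: Yellow pad, fixed on the stand, 104 (x) by 76 (y) by 3 mm, which marks the place where the dropper bottle starts. Origin: centre of its underside (on the stand's top); its top is 48 mm above the table. Stays there, so it still shows the starting order.
- pad_stamp: Red pad, fixed on the stand, 104 (x) by 76 (y) by 3 mm, which marks the place where the date stamp starts. Origin: centre of its underside (on the stand's top); its top is 48 mm above the table. Stays there, so it still shows the starting order.
- pad_weight: Blue pad, fixed on the stand, 104 (x) by 76 (y) by 3 mm, which marks the place where the silver weight starts. Origin: centre of its underside (on the stand's top); its top is 48 mm above the table. Stays there, so it still shows the starting order.
There are look-alikes about, which are no part of the job. What is shaped like the part that bears ink_mid but purple is not meant.

How it is judged:
At the end, for the whole second after the job is handed in: Each thing stands in the compartment that mirrors its pad's place on the stand: within 30 mm of that compartment's centre along y and 50 mm along x, on the deck (height within 8 mm), upright within 0.12 rad, released and at rest (below 0.02 m/s) (((y of pad_jar in the frame of stand between 0.106 and 0.146 m and y of jar_mid in the frame of tray between -0.156 and -0.096 m) or (y of pad_jar in the frame of stand between 0.022 and 0.062 m and y of jar_mid in the frame of tray between -0.072 and -0.012 m) or (y of pad_jar in the frame of stand between -0.062 and -0.022 m and y of jar_mid in the frame of tray between 0.012 and 0.072 m) or (y of pad_jar in the frame of stand between -0.146 and -0.106 m and y of jar_mid in the frame of tray between 0.096 and 0.156 m)) and x of jar_mid in the frame of tray between -0.05 and 0.05 m and z of jar_mid in the frame of tray between 0.0745 and 0.0905 m and angle between each of jar_mid, ink_mid, stamp_mid, weight_mid's own z axis and vertical below 0.12 rad and linear speed of each of jar, ink, stamp, weight below 0.02 m/s and ((y of pad_ink in the frame of stand between 0.106 and 0.146 m and y of ink_mid in the frame of tray between -0.156 and -0.096 m) or (y of pad_ink in the frame of stand between 0.022 and 0.062 m and y of ink_mid in the frame of tray between -0.072 and -0.012 m) or (y of pad_ink in the frame of stand between -0.062 and -0.022 m and y of ink_mid in the frame of tray between 0.012 and 0.072 m) or (y of pad_ink in the frame of stand between -0.146 and -0.106 m and y of ink_mid in the frame of tray between 0.096 and 0.156 m)) and x of ink_mid in the frame of tray between -0.05 and 0.05 m and z of ink_mid in the frame of tray between 0.073 and 0.089 m and ((y of pad_stamp in the frame of stand between 0.106 and 0.146 m and y of stamp_mid in the frame of tray between -0.156 and -0.096 m) or (y of pad_stamp in the frame of stand between 0.022 and 0.062 m and y of stamp_mid in the frame of tray between -0.072 and -0.012 m) or (y of pad_stamp in the frame of stand between -0.062 and -0.022 m and y of stamp_mid in the frame of tray between 0.012 and 0.072 m) or (y of pad_stamp in the frame of stand between -0.146 and -0.106 m and y of stamp_mid in the frame of tray between 0.096 and 0.156 m)) and x of stamp_mid in the frame of tray between -0.05 and 0.05 m and z of stamp_mid in the frame of tray between 0.0675 and 0.0835 m and ((y of pad_weight in the frame of stand between 0.106 and 0.146 m and y of weight_mid in the frame of tray between -0.156 and -0.096 m) or (y of pad_weight in the frame of stand between 0.022 and 0.062 m and y of weight_mid in the frame of tray between -0.072 and -0.012 m) or (y of pad_weight in the frame of stand between -0.062 and -0.022 m and y of weight_mid in the frame of tray between 0.012 and 0.072 m) or (y of pad_weight in the frame of stand between -0.146 and -0.106 m and y of weight_mid in the frame of tray between 0.096 and 0.156 m)) and x of weight_mid in the frame of tray between -0.05 and 0.05 m and z of weight_mid in the frame of tray between 0.052 and 0.068 m); the robot touches nothing.
It also fails if it takes over 93 s, if anything falls off the work surface, if the arm or the gripper's body presses on something with over 40 N, if the wrist force passes 120 N, or if a joint passes its speed limit or range.

## Robot

A 7-joint arm with a two-finger parallel gripper is mounted at the origin on a cart in front of the work surface, level with it; the furniture and walls round the work are solid. World frame = base frame: x ahead of the robot, y to its left, z up, the work surface at z = 0. Lengths are in m, angles in rad, forces in N, time in s.
With the tool pointing down it reaches from about 0.4 to 0.85 m from the base axis. Payload 4.5 kg.
Tool frame: the origin (TCP) lies at the very end of the fingers, on their centre line; the grasp point (between the pads) lies 19 mm behind it (r.pinch_z is the distance from the TCP to the grasp point, in m); z points along the fingers, y is the line along which they close (so a half turn about z gives the same grasp; the last joint's range is limited). The gripper opens to 88 mm and grips with 3 to 60 N. Pads are 18 mm wide; open, the fingers measure 123 mm over their backs; the gripper's body (75 mm by 187 mm) begins 45 mm behind the grasp point.
Start: joints at [1.251, 0.689, -0.195, 1.565, 0.157, 0.902, -0.215], TCP at [0.217, -0.586, 0.239] pointing down, gripper open.
Joint ranges: [-3.01, 3.01], [-0.46, 2.08], [-1.47, 1.51], [0.13, 2.56], [-1, 4.14], [0.04, 2.09], [-2.66, 2.66]. Speed limits (rad/s): [2.57, 2.57, 3.14, 3.14, 3.14, 3.14, 3.14].

## Interface

Orientations are given as a unit quaternion [x, y, z, w].
In Python, from plant import r, cams gives the robot as it stands.
- The arm moves only by the shell command python3 -m pendant 'ROWS' [FORCE]. ROWS is JSON, a list of rows, each a list of 3 entries, a list of its own where there are three numbers: the closure, from -1 (fully open) to 1 (shut), then the shift along the tool's x, y, z in mm, then the turn, a rotation vector about the tool's x, y, z in degrees. A call has 1 to 8 rows; each row shifts and turns the commanded pose from where the row before left it, along the tool's axes as they then stand; what a row does not reach is not made up. A row lasts 1/8 s, in which the tool goes at most 62.5 mm and 10.7 degrees, less where a joint would pass 70% of its speed; a pose out of reach is approached as far as the arm can. A call with a gripper value outside its range is refused whole. The fingers move at their own pace and stop on an object; FORCE is the grip in N (left out, the last holds). Time passes only in rows, so rows that do not move let the fingers close. It gives the time, the measured TCP pose, the force, the opening and the grip force at its end, in the units of the state.
- r.get_state(): the state, without advancing time (a new reading comes with each control period).
- cams.snapshot(name): name is "scene" or "top" or "wrist"; returns a dict with "img" (420x560x3 uint8, red, green, blue), "camera_matrix" (3x3 intrinsics, pixels), "camera_from_world" (4x4, takes a point from world to camera coordinates); the wrist camera has in their place "tool_from_camera" (4x4, takes a point from camera to tool coordinates, whose origin is the TCP and whose axes are the flange's). Camera axes: x right, y up, looking along -z (the intrinsics and any distortion apply to the point x, -y, -z); pixel columns grow to the right and rows downward; lengths in m; the calibration is good to about 2 mm. A picture is of the moment at which its call begins: read the wrist's pose just before it. There is no depth.
- r.finish_job(): hands the job in; it is judged then, once.
The state is a dict: "clock": time; "q": joint angles; "qd": joint speeds; "joint_torque": joint torques, N m; "tool_pos": TCP position; "eef_rot": TCP orientation; "contact_force": force on the tool from outside, world axes, zero at the start; "moment": the same for the moment, N m; "opening": opening from 0.0 (shut) to 1.0 (fully open); "finger_force": force on a finger pad.
Only numpy, scipy, OpenCV 4.12 (cv2) and the standard library are available. Lean on these libraries where they do the work, as an engineer would, in place of code of your own. Each camera call takes 0.05 s, during which the arm holds its last target. There are 200 camera calls.

## Working session

There is one attempt and no reset: what is moved stays moved. The work goes in short steps, Python scripts to look and compute and a shell command to move; the robot and the scene stay as the last step left them, time stands still between calls to the robot, and variables do not carry over. Pictures are saved under pics/ and viewed, at most 14 in all, crops included, and the job is handed in when it is done.

```bash
mkdir -p pics; ls; python3 - <<'E'
from plant import r,cams
import cv2,json
s=r.get_state();print({k:s[k] for k in('clock','tool_pos','eef_rot','opening','contact_force')})
for n in('scene','top'):
    d=cams.snapshot(n);cv2.imwrite(f'pics/{n}0.png',d['img'][:,:,::-1]);print(n,d.keys(),d['camera_matrix'],d['camera_from_world'])
E
```

```text
pics
{'clock': 0.0, 'tool_pos': array([ 0.21625733, -0.58572014,  0.23788817]), 'eef_rot': array([ 9.84387562e-01,  1.76012091e-01, -2.42708106e-04, -9.01452455e-04]), 'opening': 0.9987951248392113, 'contact_force': array([0.30413487, 0.14233885, 0.32847258])}
scene dict_keys(['img', 'camera_matrix', 'camera_from_world']) [[411.9649885    0.         282.0853082 ]
 [  0.         411.9649885  208.01137545]
 [  0.           0.           1.        ]] [[ 0.91327692 -0.40731355  0.00457686 -0.50550299]
 [ 0.29438583  0.66775331  0.68369767 -0.22748285]
 [-0.28153553 -0.62305794  0.72975102 -0.89682802]
 [ 0.          0.          0.          1.        ]]
top dict_keys(['img', 'camera_matrix', 'camera_from_world']) [[508.21142021   0.         278.84474811]
 [  0.         508.21142021 208.65763992]
 [  0.           0.           1.        ]] [[ 0.02591935 -0.9995617   0.01430344 -0.01439187]
 [ 0.99207365  0.02747978  0.12261624 -0.58833462]
 [-0.12295555  0.01101193  0.99235108 -1.35763398]
 [ 0.          0.          0.          1.        ]]
```

View pics/top0.png

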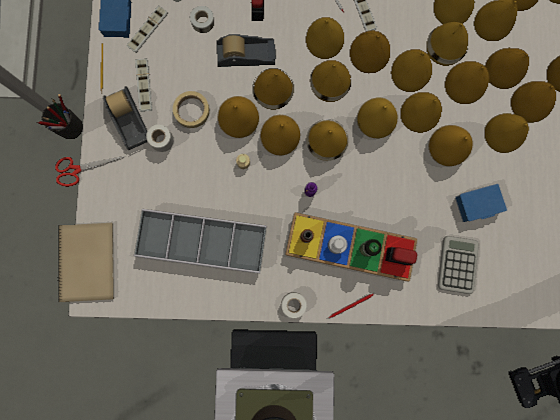

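View pics/scene0.png

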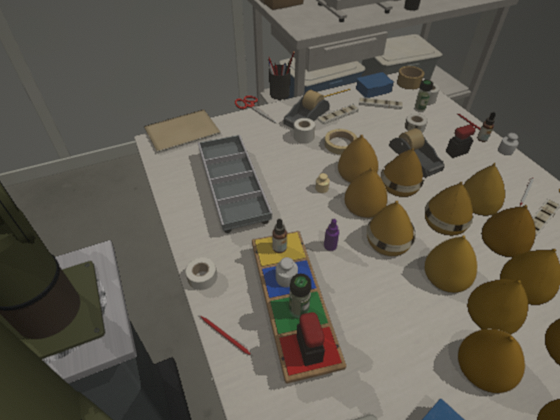

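The pictures show the stand left→right holding yellow/ink (307,236), blue/weight (338,244), green/jar (373,248) and red/stamp (402,256). The tray is at (200,240), left of the stand. Possible confusions:
- Purple bottle (311,189): not meant.
- Cream weight (243,160): not meant.
- Spare bottle, stamp and weight at the far back (scene 488,125 / 460,140 / 508,145), and a jar (scene 424,95): not on the stand.

I choose the four on the pads and check them in one close crop.

```bash
cat > h.py <<'E'
from plant import r,cams
import numpy as np,cv2
from scipy.spatial.transform import Rotation as R
def ray(d,uv,z,T=None):
    "pixel -> world point at height z"
    K=d['camera_matrix']
    M=np.linalg.inv(d['camera_from_world']) if T is None else T
    p=np.linalg.inv(K)@[uv[0],uv[1],1]; v=M[:3,:3]@[p[0],-p[1],-p[2]]; o=M[:3,3]
    return o+v*(z-o[2])/v[2]
def wrist():
    s=r.get_state();d=cams.snapshot('wrist')
    T=np.eye(4);T[:3,:3]=R.from_quat(s['eef_rot']).as_matrix();T[:3,3]=s['tool_pos']
    return s,d,T@d['tool_from_camera']
E
python3 - <<'E'
from h import *
d=cams.snapshot('top');im=d['img'][:,:,::-1]
cv2.imwrite('pics/crop1.png',cv2.resize(im[190:290,125:425],None,fx=2.6,fy=2.6,interpolation=cv2.INTER_CUBIC))
h=cv2.cvtColor(im,cv2.COLOR_BGR2HSV)[190:290,270:425]
for n,a,b in(('y',20,32),('b',105,125),('g',50,75)):
    m=cv2.inRange(h,(a,130,60),(b,255,255));c=max(cv2.findContours(m,0,1)[0],key=cv2.contourArea)
    q=cv2.boxPoints(cv2.minAreaRect(c))+[270,190];P=np.array([ray(d,p,.048)[:2] for p in q]);print(n,P.mean(0).round(4),P.round(3).tolist())
for q in [(142,211),(266,227),(261,272),(136,256)]: print(ray(d,q,.052).round(3))
E
```

```text
y [ 0.5133 -0.0738] [[0.468, -0.026], [0.572, -0.045], [0.559, -0.122], [0.454, -0.103]]
b [ 0.4983 -0.1561] [[0.454, -0.11], [0.556, -0.129], [0.543, -0.203], [0.441, -0.183]]
g [ 0.4821 -0.2386] [[0.438, -0.192], [0.539, -0.212], [0.526, -0.285], [0.425, -0.265]]
[0.57  0.371 0.052]
[0.536 0.035 0.052]
[0.415 0.045 0.052]
[0.449 0.38  0.052]
```

View pics/crop1.png

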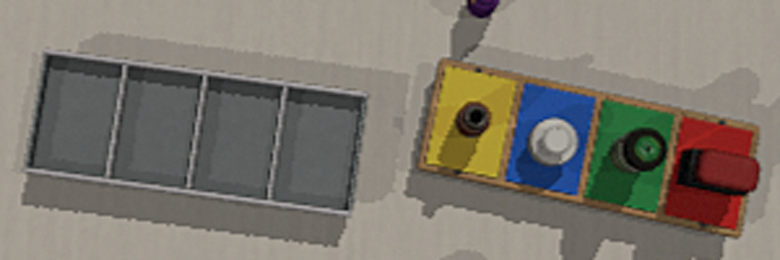

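The crop confirms it: amber bottle on yellow (476,117), silver weight on blue (553,140), jar on green (645,149), stamp on red (725,172). The destinations, left to right, are stamp, jar, weight, ink. Next I work out positions.

```bash
cat >> h.py <<'E'
ST=np.array([.4902,-.1974]);SY=-.187;TR=np.array([.4925,.208]);TY=-.101
def comp(y): return TR+y*np.array([-np.sin(TY),np.cos(TY)])
def go(xy,z,yaw):
    "shift (mm, current tool axes) and z-turn (deg) to get TCP to xy,z with tool y at yaw"
    s=r.get_state();A=R.from_quat(s['eef_rot']);d=A.inv().apply(np.r_[xy,z]-s['tool_pos'])*1e3
    G=np.c_[[-np.sin(yaw),np.cos(yaw),0],[np.cos(yaw),np.sin(yaw),0],[0,0,-1]]
    t=(A.inv()*R.from_matrix(G)).as_rotvec(True)
    print('t',round(s['clock'],2),'pos',s['tool_pos'].round(4),'shift',d.round(1),'turn',t.round(1),'op',round(s['opening'],2),'q7',s['q'].round(2)[-1])
E
python3 - <<'E'
from h import *
d=cams.snapshot('top')
c,s=np.cos(SY),np.sin(SY)
for n,p,z in(('ink',(476,117),.150),('weight',(557,137),.108),('jar',(646,148),.153),('stamp',(729,169),.139)):
    w=ray(d,(p[0]/2.6+125,p[1]/2.6+190),z)[:2];e=w-ST;print(n,w.round(4),'stand',(np.array([c*e[0]+s*e[1],-s*e[0]+c*e[1]])*1e3).round(1))
print([comp(y).round(3) for y in(.126,.042,-.042,-.126)])
go((.513,-.074),.24,SY)
E
```

```text
ink [ 0.51   -0.0722] stand [ -3.8 126.7]
weight [ 0.4954 -0.1561] stand [-2.6 41.5]
jar [ 0.4844 -0.2358] stand [  1.5 -38.8]
stamp [ 0.467  -0.3193] stand [-1.000e-01 -1.241e+02]
[array([0.505, 0.333]), array([0.497, 0.25 ]), array([0.488, 0.166]), array([0.48 , 0.083])]
t 0.2 pos [ 0.2164 -0.586   0.2382] shift [ 455.6 -377.5   -1.4] turn [ -0.1  -0.  -59. ] op 1.0 q7 -0.22
```

```bash
python3 -m pendant '[[-1,[40,-30,0],[0,0,-7]],[-1,[40,-30,0],[0,0,-7]],[-1,[40,-30,0],[0,0,-7]],[-1,[40,-25,0],[0,0,-7]],[-1,[40,-20,0],[0,0,-7]],[-1,[40,-10,0],[0,0,-7]],[-1,[40,-5,0],[0,0,-7]],[-1,[40,0,0],[0,0,-7]]]'; python3 -c "
from h import *
go((.511,-.073),.24,SY)"
```

```text
clock: 1.2
tool_pos: [0.3502, -0.2488, 0.2388]
eef_rot: [0.785, 0.619, 0.0, 0.0]
contact_force: [1.1, 0.6, -1.1]
opening: 0.999
finger_force: 0.0
t 1.2 pos [ 0.3502 -0.2488  0.2388] shift [208.5 115.3  -1.2] turn [ 0.   0.  -2.8] op 1.0 q7 -0.12
```

```bash
python3 -m pendant '[[-1,[40,20,0],[0,0,-1.4]],[-1,[40,20,0],[0,0,-1.4]],[-1,[40,25,0],[0,0,0]],[-1,[40,25,0],[0,0,0]],[-1,[40,20,0],[0,0,0]],[-1,[0,0,0],[0,0,0]],[-1,[0,0,0],[0,0,0]]]'; python3 -c "
from h import *
go((.511,-.073),.24,SY)
s,d,T=wrist();cv2.imwrite('pics/w1.png',d['img'][:,:,::-1]);np.savez('w1',T=T,K=d['camera_matrix'])"
```

```text
clock: 2.08
tool_pos: [0.4975, -0.0772, 0.2384]
eef_rot: [0.771, 0.636, -0.001, -0.0]
contact_force: [-0.7, -1.6, -0.3]
opening: 1.004
finger_force: 0.0
t 2.08 pos [ 0.4975 -0.0772  0.2384] shift [ 6.7 12.4 -1.6] turn [-0.1  0.1 -0.2] op 1.0 q7 -0.49
```

View pics/w1.png

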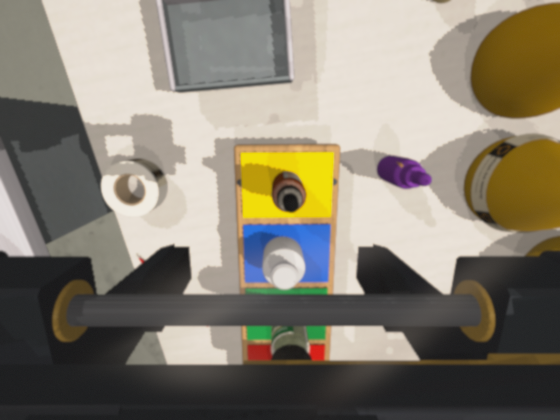

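The wrist view shows the bottle's dropper top at (290,203), the weight's knob at (285,276), and the tray's near corners at (174,90) and (292,80). I compare these with the top-camera values.

```bash
python3 -c "
from h import *
f=np.load('w1.npz');d={'camera_matrix':f['K']}
for p,z in(((290,203),.150),((285,276),.108),((290,352),.153),((174,90),.052),((292,80),.052),((237,146),.045),((339,146),.045)): print(p,ray(d,p,z,f['T'])[:2].round(4))
rr=lambda x,y:TR+np.array([x*np.cos(TY)-y*np.sin(TY),x*np.sin(TY)+y*np.cos(TY)])
print(rr(-.064,-.17),rr(.064,-.17))
print([(ST+np.array([x*np.cos(SY)-.172*np.sin(SY),x*np.sin(SY)+.172*np.cos(SY)])).round(4) for x in(-.06,.06)])
go((.511,-.073),.048+.062-.019,SY)"
```

```text
(290, 203) [ 0.5128 -0.0687]
(285, 276) [ 0.4946 -0.1537]
(290, 352) [ 0.4878 -0.2074]
(174, 90) [0.4164 0.049 ]
(292, 80) [0.5386 0.0351]
(237, 146) [ 0.4673 -0.0193]
(339, 146) [ 0.5787 -0.0409]
[0.41168533 0.04531936] [0.53903302 0.03241333]
[array([ 0.4632, -0.0172]), array([ 0.5811, -0.0396])]
t 2.12 pos [ 0.4973 -0.0778  0.2385] shift [  7.5  12.7 147.4] turn [-0.1  0.1 -0.3] op 1.0 q7 -0.49
```

Agreement is within 3 mm, so I go down on the bottle and grip.

```bash
python3 -m pendant '[[-1,[9,13,0],[0,0,0]],[-1,[0,0,35],[0,0,0]],[-1,[0,0,35],[0,0,0]],[-1,[0,0,30],[0,0,0]],[-1,[0,0,25],[0,0,0]],[-1,[0,0,20],[0,0,0]],[-1,[0,0,0],[0,0,0]]]'; python3 -c "
from h import *
go((.512,-.071),.048+.062-.019,SY)"
```

```text
clock: 3.0
tool_pos: [0.5126, -0.0704, 0.0926]
eef_rot: [0.771, 0.636, -0.001, -0.001]
contact_force: [0.4, -0.2, 0.5]
opening: 1.0
finger_force: 0.0
t 3.0 pos [ 0.5126 -0.0704  0.0926] shift [-0.7 -0.4  1.6] turn [-0.1  0.  -0.2] op 1.0 q7 -0.65
```

```bash
python3 -m pendant '[[1,[0,0,1],[0,0,0]],[1,[0,0,0],[0,0,0]],[1,[0,0,0],[0,0,0]],[1,[0,0,0],[0,0,0]],[1,[0,0,0],[0,0,0]],[1,[0,0,0],[0,0,0]],[1,[0,0,0],[0,0,0]],[1,[0,0,0],[0,0,0]]]' 20
```

```text
clock: 4.0
tool_pos: [0.513, -0.0701, 0.0928]
eef_rot: [0.771, 0.637, 0.0, 0.0]
contact_force: [-0.5, 0.2, 0.7]
opening: 0.36
finger_force: 20.0
```

```bash
python3 -m pendant '[[1,[0,0,-15],[0,0,0]],[1,[0,0,-30],[0,0,0]],[1,[0,0,-30],[0,0,0]],[1,[0,0,0],[0,0,0]],[1,[0,0,0],[0,0,0]]]'; python3 -c "
from h import *
go(comp(-.126),.150,TY)"
```

```text
clock: 4.62
tool_pos: [0.5123, -0.0703, 0.1676]
eef_rot: [0.771, 0.637, -0.0, -0.0]
contact_force: [-0.0, -0.2, -0.6]
opening: 0.356
finger_force: 20.0
t 4.62 pos [ 0.5123 -0.0703  0.1676] shift [144.  -60.9  17.6] turn [-0.   0.  -5.1] op 0.36 q7 -0.58
```

```bash
python3 -m pendant '[[1,[20,-5,0],[0,0,-1]],[1,[30,-10,0],[0,0,-1]],[1,[30,-13,0],[0,0,-1]],[1,[30,-13,0],[0,0,-1]],[1,[20,-8,0],[0,0,-1]],[1,[10,-3,0],[0,0,0]],[1,[0,0,0],[0,0,0]],[1,[0,0,0],[0,0,0]]]'; python3 -c "
from h import *
go(comp(-.126),.0755,TY)"
```

```text
clock: 5.62
tool_pos: [0.4827, 0.0747, 0.1674]
eef_rot: [0.743, 0.669, -0.001, 0.0]
contact_force: [0.3, -0.6, -0.4]
opening: 0.357
finger_force: 20.0
t 5.62 pos [0.4827 0.0747 0.1674] shift [ 7.7 -3.7 91.9] turn [-0.   0.1 -0.2] op 0.36 q7 -0.8
```

```bash
python3 -m pendant '[[1,[8,-4,20],[0,0,0]],[1,[0,0,30],[0,0,0]],[1,[0,0,20],[0,0,0]],[1,[0,0,10],[0,0,0]],[1,[0,0,5],[0,0,0]],[1,[0,0,3],[0,0,0]],[1,[0,0,3],[0,0,0]],[1,[0,0,0],[0,0,0]]]'; python3 -c "
from h import *
go(comp(-.126),.0755,TY)"
```

```text
clock: 6.62
tool_pos: [0.4796, 0.0844, 0.0769]
eef_rot: [0.743, 0.67, 0.0, 0.0]
contact_force: [0.7, 0.2, -0.4]
opening: 0.358
finger_force: 20.0
t 6.62 pos [0.4796 0.0844 0.0769] shift [-1.7  0.4  1.4] turn [ 0.  -0.  -0.1] op 0.36 q7 -0.92
```

```bash
python3 -m pendant '[[1,[0,0,1],[0,0,0]],[1,[0,0,0],[0,0,0]],[-0.5,[0,0,0],[0,0,0]],[-0.5,[0,0,0],[0,0,0]],[-0.5,[0,0,0],[0,0,0]],[-0.5,[0,0,0],[0,0,0]],[-0.5,[0,0,0],[0,0,0]]]'
python3 -m pendant '[[-0.5,[0,0,-10],[0,0,0]],[-0.5,[0,0,-30],[0,0,0]],[-1,[0,0,-40],[0,0,0]],[-1,[0,0,-40],[0,0,0]],[-1,[0,0,-30],[0,0,0]],[-1,[0,0,-15],[0,0,0]],[-1,[0,0,0],[0,0,0]]]';python3 -c "
from h import *
go((.495,-.155),.238,SY)"
```

```text
clock: 7.5
tool_pos: [0.4794, 0.0843, 0.0757]
eef_rot: [0.743, 0.67, -0.0, 0.0]
contact_force: [-0.1, 0.8, 0.1]
opening: 0.753
finger_force: 0.0
clock: 8.38
tool_pos: [0.48, 0.0845, 0.2422]
eef_rot: [0.743, 0.669, 0.001, 0.001]
contact_force: [-0.4, -0.9, -0.6]
opening: 1.005
finger_force: 0.0
t 8.38 pos [0.48   0.0845 0.2422] shift [-236.6   39.7    4.1] turn [ 0.2 -0.1  4.8] op 1.01 q7 -0.74
```

```bash
python3 -m pendant '[[-1,[-25,3,0],[0,0,1]],[-1,[-40,6,0],[0,0,1]],[-1,[-40,7,0],[0,0,1]],[-1,[-40,8,0],[0,0,1]],[-1,[-40,8,0],[0,0,1]],[-1,[-35,6,0],[0,0,0]],[-1,[-15,0,0],[0,0,0]],[-1,[0,0,0],[0,0,0]]]';python3 -c "
from h import *
go((.495,-.155),.061,SY)
d=cams.snapshot('top');cv2.imwrite('pics/t2.png',cv2.resize(d['img'][190:290,125:425,::-1],None,fx=2.6,fy=2.6,interpolation=cv2.INTER_CUBIC))
s,d,T=wrist();cv2.imwrite('pics/w2.png',d['img'][:,:,::-1]);np.savez('w2',T=T,K=d['camera_matrix'])"
```

```text
clock: 9.38
tool_pos: [0.4808, -0.1537, 0.2402]
eef_rot: [0.772, 0.636, -0.0, -0.001]
contact_force: [0.3, 0.7, 1.1]
opening: 1.0
finger_force: 0.0
t 9.38 pos [ 0.4808 -0.1537  0.2402] shift [  1.4  14.4 179.2] turn [-0.1 -0.  -0.3] op 1.0 q7 -0.34
```

View pics/w2.png

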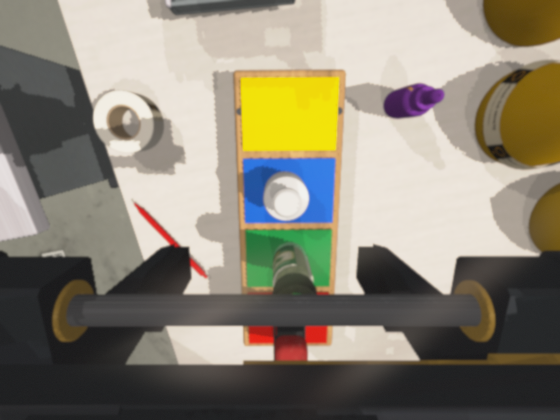

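The yellow pad is empty and the weight's knob is at (288,202).

```bash
python3 -c "
from h import *
f=np.load('w2.npz');p=ray({'camera_matrix':f['K']},(288,202),.108,f['T'])[:2];print(p)
go((p+[.495,-.155])/2,.061,SY)"
```

```text
[ 0.49529721 -0.1531811 ]
t 9.47 pos [ 0.4815 -0.1517  0.2406] shift [  0.   13.9 179.6] turn [-0.  -0.1 -0.1] op 1.0 q7 -0.34
```

```bash
python3 -m pendant '[[-1,[0,14,0],[0,0,0]],[-1,[0,0,40],[0,0,0]],[-1,[0,0,45],[0,0,0]],[-1,[0,0,40],[0,0,0]],[-1,[0,0,30],[0,0,0]],[-1,[0,0,20],[0,0,0]],[-1,[0,0,4],[0,0,0]],[-1,[0,0,0],[0,0,0]]]'
python3 -m pendant '[[1,[0,0,0],[0,0,0]],[1,[0,0,0],[0,0,0]],[1,[0,0,0],[0,0,0]],[1,[0,0,0],[0,0,0]],[1,[0,0,0],[0,0,0]],[1,[0,0,0],[0,0,0]],[1,[0,0,0],[0,0,0]]]' 40
```

```text
clock: 10.48
tool_pos: [0.4957, -0.1551, 0.0621]
eef_rot: [0.771, 0.637, 0.0, -0.0]
contact_force: [0.7, 0.3, 0.3]
opening: 0.997
finger_force: 0.0
clock: 11.35
tool_pos: [0.4939, -0.1562, 0.0618]
eef_rot: [0.771, 0.636, -0.001, -0.001]
contact_force: [-3.4, 0.7, 4.7]
opening: 0.509
finger_force: 39.8
```

```bash
python3 -m pendant '[[1,[0,0,-15],[0,0,0]],[1,[0,0,-30],[0,0,0]],[1,[0,0,-35],[0,0,0]],[1,[0,0,-35],[0,0,0]],[1,[0,0,-20],[0,0,0]],[1,[0,0,0],[0,0,0]],[1,[0,0,0],[0,0,0]]]'; python3 -c "
from h import *
go(comp(-.042),.19,TY)"
```

```text
clock: 12.22
tool_pos: [0.4945, -0.1563, 0.196]
eef_rot: [0.771, 0.637, -0.001, -0.001]
contact_force: [-0.1, -0.1, -5.6]
opening: 0.514
finger_force: 39.9
t 12.22 pos [ 0.4945 -0.1563  0.196 ] shift [315.5 -67.3   6. ] turn [-0.1  0.  -5.1] op 0.51 q7 -0.39
```

```bash
python3 -m pendant '[[1,[20,-3,0],[0,0,-1]],[1,[45,-9,0],[0,0,-1]],[1,[50,-9,0],[0,0,-1]],[1,[50,-9,0],[0,0,-1]],[1,[50,-9,0],[0,0,-1]],[1,[45,-9,0],[0,0,0]],[1,[35,-7,0],[0,0,0]],[1,[15,0,0],[0,0,0]]]';python3 -m pendant '[[1,[0,0,0],[0,0,0]],[1,[0,0,0],[0,0,0]]]'; python3 -c "
from h import *
go(comp(-.042),.0445,TY)
s,d,T=wrist();cv2.imwrite('pics/w3.png',d['img'][:,:,::-1]);np.savez('w3',T=T,K=d['camera_matrix'])"
```

```text
clock: 13.22
tool_pos: [0.4811, 0.1625, 0.1962]
eef_rot: [0.741, 0.672, 0.0, -0.001]
contact_force: [0.1, 0.1, -6.0]
opening: 0.511
finger_force: 39.9
clock: 13.48
tool_pos: [0.4826, 0.1562, 0.1962]
eef_rot: [0.743, 0.669, -0.001, 0.0]
contact_force: [-0.2, 0.1, -4.8]
opening: 0.512
finger_force: 39.9
t 13.47 pos [0.4826 0.1562 0.1962] shift [ 10.9   4.7 151.7] turn [-0.1  0.1 -0.3] op 0.51 q7 -0.9
```

View pics/w3.png

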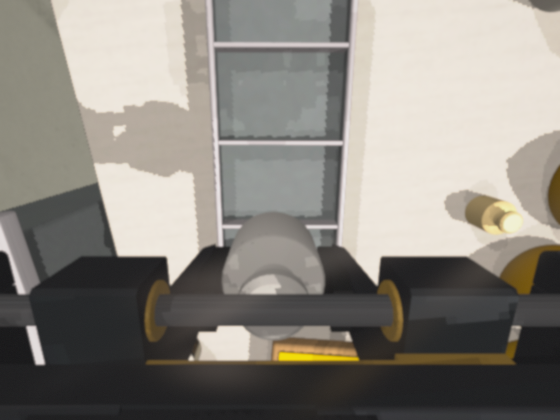

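The weight hangs level in the grip, and the tray dividers are at rows 45, 143 and 227. I use these to check the tray's y.

```bash
python3 -c "
from h import *
f=np.load('w3.npz')
for p in((283,45),(281,143),(281,227)):
  e=ray({'camera_matrix':f['K']},p,.052,f['T'])[:2]-TR
  print((np.array([np.cos(TY)*e[0]+np.sin(TY)*e[1],-np.sin(TY)*e[0]+np.cos(TY)*e[1]])*1e3).round(1))
"
```

```text
[ 4.4 87.3]
[2.8 3.6]
[  3.  -80.3]
```

```bash
sed -i 's/TR=np.array(\[.4925,.208\])/TR=np.array([.4945,.210])/' h.py; python3 -m pendant '[[1,[13,6,0],[0,0,0]],[1,[0,0,40],[0,0,0]],[1,[0,0,45],[0,0,0]],[1,[0,0,35],[0,0,0]],[1,[0,0,15],[0,0,0]],[1,[0,0,6],[0,0,0]],[1,[0,0,5],[0,0,0]],[1,[0,0,0],[0,0,0]]]';python3 -c "
from h import *
go(comp(-.042),.0445,TY)"
```

```text
clock: 14.52
tool_pos: [0.4907, 0.1708, 0.0513]
eef_rot: [0.743, 0.67, 0.001, 0.0]
contact_force: [0.1, 0.4, -6.5]
opening: 0.512
finger_force: 39.9
t 14.53 pos [0.4907 0.1708 0.0513] shift [-2.6 -0.2  6.8] turn [ 0.1 -0.  -0.1] op 0.51 q7 -1.05
```

```bash
python3 -m pendant '[[1,[0,0,3],[0,0,0]],[1,[0,0,3],[0,0,0]],[1,[0,0,1],[0,0,0]],[1,[0,0,0],[0,0,0]]]'; python3 -m pendant '[[-0.4,[0,0,0],[0,0,0]],[-0.4,[0,0,0],[0,0,0]],[-0.4,[0,0,0],[0,0,0]],[-0.4,[0,0,0],[0,0,0]],[-0.4,[0,0,0],[0,0,0]]]'
```

```text
clock: 15.02
tool_pos: [0.4901, 0.1706, 0.0438]
eef_rot: [0.743, 0.67, 0.0, 0.0]
contact_force: [-1.0, -0.7, -4.0]
opening: 0.512
finger_force: 39.9
clock: 15.65
tool_pos: [0.4902, 0.1706, 0.0437]
eef_rot: [0.743, 0.67, 0.0, 0.0]
contact_force: [-0.1, 0.7, 0.0]
opening: 0.699
finger_force: 0.0
```

```bash
python3 -m pendant '[[-0.4,[0,0,-10],[0,0,0]],[-0.4,[0,0,-30],[0,0,0]],[-0.4,[0,0,-40],[0,0,0]],[-1,[0,0,-40],[0,0,0]],[-1,[0,0,-40],[0,0,0]],[-1,[0,0,-30],[0,0,0]],[-1,[0,0,0],[0,0,0]]]'; python3 -c "
from h import *
go((.486,-.237),.25,SY)"
```

```text
clock: 16.52
tool_pos: [0.4913, 0.1711, 0.2363]
eef_rot: [0.743, 0.669, 0.003, 0.001]
contact_force: [-0.1, 1.2, 0.1]
opening: 0.998
finger_force: 0.0
t 16.52 pos [0.4913 0.1711 0.2363] shift [-406.4   37.1  -14.5] turn [ 0.3 -0.2  4.8] op 1.0 q7 -0.88
```

```bash
python3 -m pendant '[[-1,[-30,2,-10],[0,0,1]],[-1,[-50,4,-5],[0,0,1]],[-1,[-55,6,0],[0,0,1]],[-1,[-55,6,0],[0,0,1]],[-1,[-55,6,0],[0,0,1]],[-1,[-55,6,0],[0,0,0]],[-1,[-55,6,0],[0,0,0]],[-1,[-40,5,0],[0,0,0]]]';python3 -m pendant '[[-1,[-10,5,0],[0,0,0]],[-1,[0,5,0],[0,0,0]],[-1,[0,0,0],[0,0,0]]]';python3 -c "
from h import *
go((.486,-.237),.048+.082-.019,SY)
s,d,T=wrist();cv2.imwrite('pics/w4.png',d['img'][:,:,::-1]);np.savez('w4',T=T,K=d['camera_matrix'])"
```

```text
clock: 17.52
tool_pos: [0.4657, -0.2285, 0.2476]
eef_rot: [0.772, 0.636, -0.001, -0.001]
contact_force: [0.2, 0.2, -1.1]
opening: 1.003
finger_force: 0.0
clock: 17.9
tool_pos: [0.4763, -0.2353, 0.2486]
eef_rot: [0.77, 0.638, 0.001, -0.0]
contact_force: [0.3, -0.6, -0.1]
opening: 1.003
finger_force: 0.0
t 17.9 pos [ 0.4763 -0.2353  0.2486] shift [-1.000e-01  9.900e+00  1.376e+02] turn [ 0.  -0.1 -0. ] op 1.0 q7 -0.16
```

View pics/w4.png

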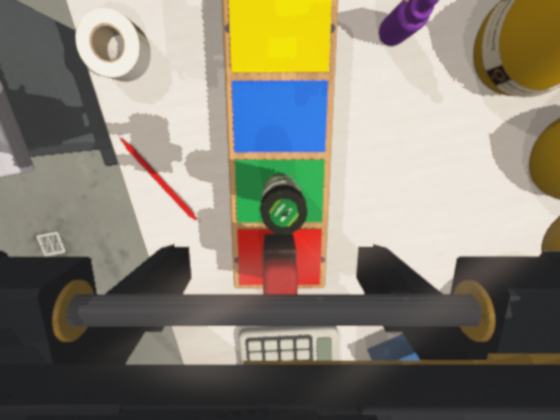

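The jar's cap centre is at (285,209). The stamp's handle spans columns 264–297, in line with the row.

```bash
python3 -c "
from h import *
f=np.load('w4.npz');p=ray({'camera_matrix':f['K']},(285,209),.153,f['T'])[:2];print(p,ray({'camera_matrix':f['K']},(281,280),.139,f['T'])[:2])
go((p+[.4844,-.2358])/2,.111,SY)"
```

```text
[ 0.48667727 -0.23260816] [ 0.47054182 -0.3040764 ]
t 17.95 pos [ 0.476  -0.2353  0.2487] shift [  2.7   9.2 137.7] turn [-0.  -0.1 -0. ] op 1.0 q7 -0.16
```

```bash
python3 -m pendant '[[-1,[2,9,0],[0,0,0]],[-1,[0,0,35],[0,0,0]],[-1,[0,0,40],[0,0,0]],[-1,[0,0,35],[0,0,0]],[-1,[0,0,20],[0,0,0]],[-1,[0,0,7],[0,0,0]],[-1,[0,0,0],[0,0,0]]]'
python3 -m pendant '[[1,[0,0,0],[0,0,0]],[1,[0,0,0],[0,0,0]],[1,[0,0,0],[0,0,0]],[1,[0,0,0],[0,0,0]],[1,[0,0,0],[0,0,0]],[1,[0,0,0],[0,0,0]],[1,[0,0,0],[0,0,0]],[1,[0,0,0],[0,0,0]]]' 25
```

```text
clock: 18.82
tool_pos: [0.4851, -0.2369, 0.1119]
eef_rot: [0.771, 0.637, 0.0, 0.0]
contact_force: [-0.1, 0.8, 0.3]
opening: 0.998
finger_force: 0.0
clock: 19.82
tool_pos: [0.4846, -0.2374, 0.1118]
eef_rot: [0.771, 0.637, 0.0, 0.0]
contact_force: [-0.9, 0.7, 1.0]
opening: 0.447
finger_force: 24.9
```

```bash
python3 -m pendant '[[1,[0,0,-15],[0,0,0]],[1,[0,0,-30],[0,0,0]],[1,[0,0,-35],[0,0,0]],[1,[0,0,-35],[0,0,0]],[1,[0,0,-15],[0,0,0]],[1,[0,0,0],[0,0,0]],[1,[0,0,0],[0,0,0]]]'; python3 -c "
from h import *
go(comp(.042),.24,TY)"
```

```text
clock: 20.7
tool_pos: [0.4836, -0.2372, 0.2406]
eef_rot: [0.771, 0.637, -0.001, -0.001]
contact_force: [-0.2, 0.3, -1.2]
opening: 0.452
finger_force: 24.9
t 20.7 pos [ 0.4836 -0.2372  0.2406] shift [483.  -77.8   0.8] turn [-0.1 -0.  -5.1] op 0.45 q7 -0.17
```

```bash
python3 -m pendant '[[1,[25,-3,0],[0,0,-1]],[1,[45,-6,0],[0,0,-1]],[1,[55,-8,0],[0,0,-1]],[1,[55,-8,0],[0,0,-1]],[1,[55,-8,0],[0,0,-1]],[1,[55,-8,0],[0,0,0]],[1,[55,-7,0],[0,0,0]],[1,[55,-7,0],[0,0,0]]]';python3 -m pendant '[[1,[45,-6,0],[0,0,0]],[1,[25,-4,0],[0,0,0]],[1,[10,0,0],[0,0,0]],[1,[0,0,0],[0,0,0]],[1,[0,0,0],[0,0,0]]]'; python3 -c "
from h import *
go(comp(.042),.0945,TY)"
```

```text
clock: 21.7
tool_pos: [0.4814, 0.1676, 0.2403]
eef_rot: [0.743, 0.67, -0.001, -0.0]
contact_force: [0.3, 1.0, -1.3]
opening: 0.451
finger_force: 24.9
clock: 22.32
tool_pos: [0.4808, 0.2448, 0.2412]
eef_rot: [0.743, 0.669, -0.001, 0.0]
contact_force: [0.1, -0.9, -1.5]
opening: 0.448
finger_force: 24.9
t 22.32 pos [0.4808 0.2448 0.2412] shift [  9.1  17.1 146.7] turn [-0.   0.1 -0.3] op 0.45 q7 -1.0
```

```bash
python3 -m pendant '[[1,[8,17,0],[0,0,0]],[1,[0,0,40],[0,0,0]],[1,[0,0,45],[0,0,0]],[1,[0,0,35],[0,0,0]],[1,[0,0,15],[0,0,0]],[1,[0,0,6],[0,0,0]],[1,[0,0,0],[0,0,0]]]';python3 -c "
from h import *
go(comp(.042),.0945,TY)"
```

```text
clock: 23.2
tool_pos: [0.499, 0.2531, 0.1014]
eef_rot: [0.743, 0.669, 0.001, 0.0]
contact_force: [0.5, 0.9, -1.2]
opening: 0.448
finger_force: 24.9
t 23.2 pos [0.499  0.2531 0.1014] shift [-1.3 -0.1  6.9] turn [ 0.1 -0.  -0.2] op 0.45 q7 -1.1
```

```bash
python3 -m pendant '[[1,[0,0,3],[0,0,0]],[1,[0,0,3],[0,0,0]],[1,[0,0,1],[0,0,0]],[1,[0,0,0],[0,0,0]],[-0.5,[0,0,0],[0,0,0]],[-0.5,[0,0,0],[0,0,0]],[-0.5,[0,0,0],[0,0,0]],[-0.5,[0,0,0],[0,0,0]]]'; python3 -m pendant '[[-0.5,[0,0,0],[0,0,0]],[-0.5,[0,0,-10],[0,0,0]],[-0.5,[0,0,-30],[0,0,0]],[-1,[0,0,-40],[0,0,0]],[-1,[0,0,-40],[0,0,0]],[-1,[0,0,-30],[0,0,0]],[-1,[0,0,0],[0,0,0]]]'; python3 -c "
from h import *
go((.469,-.317),.25,SY)"
```

```text
clock: 24.2
tool_pos: [0.4984, 0.2531, 0.0937]
eef_rot: [0.743, 0.67, 0.0, 0.0]
contact_force: [-0.0, 0.6, 0.5]
opening: 0.749
finger_force: 0.0
clock: 25.08
tool_pos: [0.4995, 0.2541, 0.2465]
eef_rot: [0.743, 0.67, 0.003, 0.001]
contact_force: [0.2, 0.1, 0.7]
opening: 1.001
finger_force: 0.0
t 25.07 pos [0.4995 0.2541 0.2465] shift [-571.1   28.8   -5.3] turn [ 0.3 -0.2  4.8] op 1.0 q7 -0.99
```

```bash
python3 -m pendant '[[-1,[-30,1,-2],[0,0,1]],[-1,[-50,2,-2],[0,0,1]],[-1,[-58,4,0],[0,0,1]],[-1,[-58,4,0],[0,0,1]],[-1,[-58,4,0],[0,0,1]],[-1,[-58,4,0],[0,0,0]],[-1,[-58,4,0],[0,0,0]],[-1,[-58,4,0],[0,0,0]]]';python3 -m pendant '[[-1,[-55,5,0],[0,0,0]],[-1,[-50,5,0],[0,0,0]],[-1,[-28,3,0],[0,0,0]],[-1,[-10,0,0],[0,0,0]],[-1,[0,0,0],[0,0,0]],[-1,[0,0,0],[0,0,0]]]';python3 -c "
from h import *
go((.469,-.317),.11,SY)
s,d,T=wrist();cv2.imwrite('pics/w5.png',d['img'][:,:,::-1]);np.savez('w5',T=T,K=d['camera_matrix'])"
```

```text
clock: 26.08
tool_pos: [0.4547, -0.1753, 0.247]
eef_rot: [0.771, 0.637, -0.0, -0.001]
contact_force: [0.2, 0.1, 1.1]
opening: 1.001
finger_force: 0.0
clock: 26.82
tool_pos: [0.442, -0.3145, 0.2477]
eef_rot: [0.77, 0.638, 0.0, -0.0]
contact_force: [0.0, 0.7, -1.2]
opening: 0.998
finger_force: 0.0
t 26.82 pos [ 0.442  -0.3145  0.2477] shift [  2.4  27.1 137.7] turn [-0.  -0.1 -0. ] op 1.0 q7 -0.01
```

View pics/w5.png

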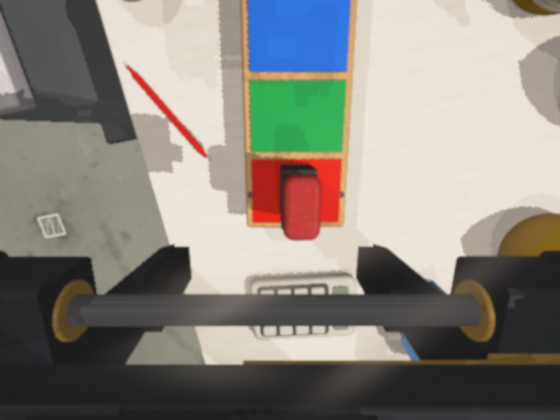

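The stamp's handle top is centred at about (302,205), within ~2° of the tool axes.

```bash
python3 -c "
from h import *
f=np.load('w5.npz');c={'camera_matrix':f['K']};p=ray(c,(302,205),.139,f['T'])[:2];print(p,[ray(c,u,.139,f['T'])[:2].round(4) for u in((301,172),(303,239),(283,200),(320,200))])
go((p+[.467,-.3193])/2,.048+.08-.019,SY)"
```

```text
[ 0.46758434 -0.31452082] [array([ 0.4715, -0.2857]), array([ 0.4633, -0.3461]), array([ 0.4519, -0.3069]), array([ 0.4838, -0.313 ])]
t 26.88 pos [ 0.442  -0.3146  0.2478] shift [  2.4  25.2 138.8] turn [-0. -0. -0.] op 1.0 q7 -0.01
```

```bash
python3 -m pendant '[[-1,[2,25,0],[0,0,-2.5]],[-1,[0,0,35],[0,0,0]],[-1,[0,0,40],[0,0,0]],[-1,[0,0,35],[0,0,0]],[-1,[0,0,20],[0,0,0]],[-1,[0,0,8],[0,0,0]],[-1,[0,0,0],[0,0,0]]]'
python3 -m pendant '[[1,[0,0,0],[0,0,0]],[1,[0,0,0],[0,0,0]],[1,[0,0,0],[0,0,0]],[1,[0,0,0],[0,0,0]],[1,[0,0,0],[0,0,0]],[1,[0,0,0],[0,0,0]],[1,[0,0,0],[0,0,0]],[1,[0,0,0],[0,0,0]]]' 30
```

```text
clock: 27.75
tool_pos: [0.4668, -0.3186, 0.1099]
eef_rot: [0.757, 0.654, 0.0, -0.0]
contact_force: [0.2, 0.1, 0.3]
opening: 0.999
finger_force: 0.0
clock: 28.75
tool_pos: [0.4664, -0.3192, 0.1097]
eef_rot: [0.757, 0.653, -0.0, -0.0]
contact_force: [0.4, 0.5, 0.5]
opening: 0.371
finger_force: 29.7
```

```bash
python3 -m pendant '[[1,[0,0,-15],[0,0,0]],[1,[0,0,-30],[0,0,0]],[1,[0,0,-35],[0,0,0]],[1,[0,0,-35],[0,0,0]],[1,[0,0,-20],[0,0,0]],[1,[0,0,0],[0,0,0]],[1,[0,0,0],[0,0,0]]]'; python3 -c "
from h import *
go(comp(.126),.24,TY)"
```

```text
clock: 29.62
tool_pos: [0.4658, -0.3191, 0.2442]
eef_rot: [0.757, 0.653, -0.0, -0.001]
contact_force: [0.7, 0.3, -1.3]
opening: 0.373
finger_force: 29.7
t 29.62 pos [ 0.4658 -0.3191  0.2442] shift [653.5 -55.    4.4] turn [-0.1 -0.  -2.6] op 0.37 q7 0.01
```

```bash
python3 -m pendant '[[1,[25,-2,0],[0,0,-0.5]],[1,[45,-4,0],[0,0,-0.5]],[1,[55,-5,0],[0,0,-0.5]],[1,[55,-5,0],[0,0,-0.5]],[1,[55,-5,0],[0,0,-0.5]],[1,[55,-4,0],[0,0,0]],[1,[55,-4,0],[0,0,0]],[1,[55,-4,0],[0,0,0]]]';python3 -m pendant '[[1,[55,-4,0],[0,0,0]],[1,[55,-3,0],[0,0,0]],[1,[55,-3,0],[0,0,0]],[1,[40,-3,0],[0,0,0]],[1,[25,-2,0],[0,0,0]],[1,[10,0,0],[0,0,0]],[1,[0,0,0],[0,0,0]],[1,[0,0,0],[0,0,0]]]'; python3 -c "
from h import *
go(comp(.126),.0925,TY)"
```

```text
clock: 30.62
tool_pos: [0.4797, 0.0833, 0.2437]
eef_rot: [0.743, 0.67, -0.001, -0.0]
contact_force: [0.8, 0.9, -1.1]
opening: 0.375
finger_force: 29.7
clock: 31.62
tool_pos: [0.4906, 0.3202, 0.2443]
eef_rot: [0.743, 0.669, -0.001, 0.001]
contact_force: [0.2, 0.3, -0.9]
opening: 0.374
finger_force: 29.7
t 31.62 pos [0.4906 0.3202 0.2443] shift [ 17.1  14.9 151.7] turn [-0.   0.1 -0.2] op 0.37 q7 -1.08
```

The stamp has only 9 mm of side clearance, so I check the compartment first.

```bash
python3 -m pendant '[[1,[16,15,0],[0,0,0]],[1,[0,0,20],[0,0,0]],[1,[0,0,0],[0,0,0]]]';python3 -c "
from h import *
go(comp(.126),.0925,TY)
s,d,T=wrist();cv2.imwrite('pics/w6.png',d['img'][:,:,::-1]);np.savez('w6',T=T,K=d['camera_matrix'])
d=cams.snapshot('top');cv2.imwrite('pics/t6.png',cv2.resize(d['img'][190:290,125:425,::-1],None,fx=2.6,fy=2.6,interpolation=cv2.INTER_CUBIC))"
```

```text
clock: 32.0
tool_pos: [0.5065, 0.3342, 0.2234]
eef_rot: [0.743, 0.669, -0.002, 0.0]
contact_force: [-0.6, -0.3, 0.1]
opening: 0.371
finger_force: 29.7
t 32.0 pos [0.5065 0.3342 0.2234] shift [  1.7   0.8 130.9] turn [-0.1  0.2 -0.2] op 0.37 q7 -1.08
```

View pics/w6.png

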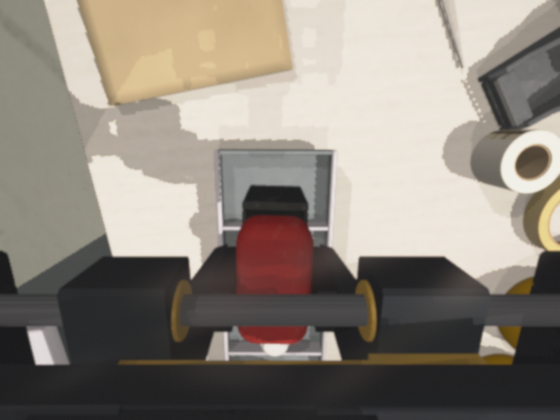

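```bash
python3 -c "
from h import *
f=np.load('w6.npz');c={'camera_matrix':f['K']}
F=lambda w:(np.array([np.cos(TY)*w[0]+np.sin(TY)*w[1],-np.sin(TY)*w[0]+np.cos(TY)*w[1]])*1e3).round(1)
for p,z in(((276,151),.052),((275,227),.052),((275,215),.2527),((275,342),.2527),((275,187),.1617)): print(p,F(ray(c,p,z,f['T'])[:2]-TR))
print(F(r.get_state()['tool_pos'][:2]-TR))
"
```

```text
(276, 151) [  2.1 171.4]
(275, 227) [ 0.8 87.8]
(275, 215) [  0.3 159.5]
(275, 342) [ 0.1 98.1]
(275, 187) [  0.6 153.9]
[-1.000e-01  1.261e+02]
```

Seen from the wrist, the compartment centre (y≈129.6) and the stamp's centre (y≈128.8) agree within 1 mm, so I lower it.

```bash
python3 -m pendant '[[1,[1,0,30],[0,0,0]],[1,[0,0,40],[0,0,0]],[1,[0,0,30],[0,0,0]],[1,[0,0,15],[0,0,0]],[1,[0,0,8],[0,0,0]],[1,[0,0,0],[0,0,0]]]';python3 -c "
from h import *
go(comp(.126),.092,TY)"
```

```text
clock: 32.85
tool_pos: [0.5073, 0.3377, 0.1022]
eef_rot: [0.743, 0.67, 0.0, 0.0]
contact_force: [-0.0, 0.3, 0.5]
opening: 0.375
finger_force: 29.7
t 32.85 pos [0.5073 0.3377 0.1022] shift [-2.3  0.1 10.2] turn [ 0.  -0.  -0.1] op 0.38 q7 -1.17
```

```bash
python3 -m pendant '[[1,[-2,0,4],[0,0,0]],[1,[0,0,3],[0,0,0]],[1,[0,0,3],[0,0,0]],[1,[0,0,0],[0,0,0]]]';python3 -c "
from h import *
go(comp(.126),.092,TY);print(r.get_state()['contact_force'])"
```

```text
clock: 33.35
tool_pos: [0.5069, 0.3356, 0.0918]
eef_rot: [0.743, 0.67, 0.0, 0.0]
contact_force: [0.1, 0.7, -0.1]
opening: 0.375
finger_force: 29.7
t 33.35 pos [0.5069 0.3356 0.0918] shift [-0.2  0.3 -0.2] turn [ 0.  -0.  -0.1] op 0.38 q7 -1.17
[ 0.12406019  0.6958832  -0.147678  ]
```

```bash
python3 -m pendant '[[-0.5,[0,0,0],[0,0,0]],[-0.5,[0,0,0],[0,0,0]],[-0.5,[0,0,0],[0,0,0]],[-0.5,[0,0,0],[0,0,0]],[-0.5,[0,0,0],[0,0,0]],[-0.5,[0,0,-10],[0,0,0]],[-0.5,[0,0,-30],[0,0,0]],[-1,[0,0,-40],[0,0,0]]]'; python3 -m pendant '[[-1,[0,0,-40],[0,0,0]],[-1,[0,0,-30],[0,0,0]],[-1,[-40,0,0],[0,0,0]],[-1,[-55,0,0],[0,0,0]],[-1,[-55,0,0],[0,0,0]],[-1,[-50,0,0],[0,0,0]],[-1,[0,0,0],[0,0,0]],[-1,[0,0,0],[0,0,0]]]';python3 -c "
from h import *
s,d,T=wrist();cv2.imwrite('pics/w7.png',d['img'][:,:,::-1])
d=cams.snapshot('scene');cv2.imwrite('pics/s7.png',cv2.resize(d['img'][110:260,170:310,::-1],None,fx=4,fy=4,interpolation=cv2.INTER_CUBIC))"
```

```text
clock: 34.35
tool_pos: [0.5064, 0.3351, 0.1725]
eef_rot: [0.743, 0.67, -0.001, -0.0]
contact_force: [1.3, 1.2, 0.7]
opening: 0.841
finger_force: 0.0
clock: 35.35
tool_pos: [0.4865, 0.1374, 0.2424]
eef_rot: [0.743, 0.67, 0.001, -0.0]
contact_force: [-0.5, -0.0, 0.6]
opening: 1.005
finger_force: 0.0
```

View pics/s7.png

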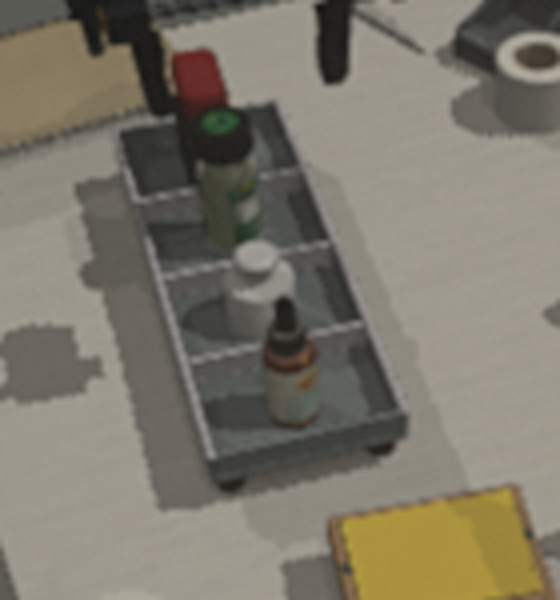

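View pics/w7.png

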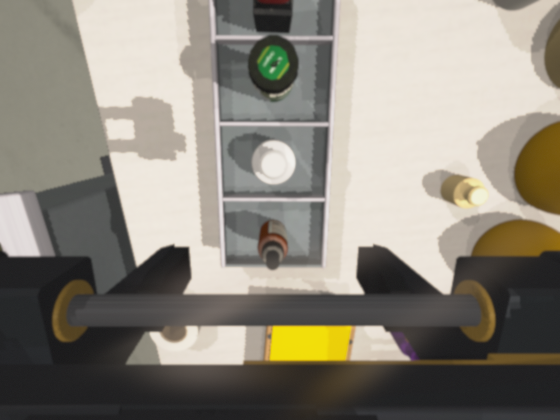

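All four stand upright in their own compartments, left to right: stamp, jar (272,62), weight (273,162), ink (272,240). The gripper is clear of everything, so I hand in.

```bash
python3 -c "
from plant import r
print(r.finish_job())"
```

```text
the job is handed in; nothing more can be done
None
```

The job is handed in at about 35 s on the robot's clock: stamp, jar, weight and dropper bottle stand upright, left to right, one in each tray compartment, in reverse of their order on the stand; the hand-in gave no verdict.

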